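# Open the green compartment of a sample carousel

### The arm

A 6-joint arm with a two-finger parallel gripper is mounted at the origin on the work surface. World frame = base frame: x ahead of the robot, y to its left, z up, the work surface at z = 0. Lengths are in m, angles in rad, forces in N, time in s.
With the tool pointing down it reaches from about 0.375 to 0.975 m from the base axis. Payload 3.8 kg.
Tool frame: the origin (TCP) lies on the centre line of the jaws, within the pads' length; the fingertips stand 8 mm ahead of it and the grasp point (between the pads) lies 11 mm behind it; x points along the fingers, z is the direction in which the jaws open and shut, and the axes are right-handed (so a half turn about x gives the same grasp; the last joint's range is limited). The gripper opens to 85 mm and grips with 20 to 120 N. Pads are 22 mm wide; open, the fingers measure 114 mm over their backs; the gripper's body (76 mm by 85 mm) begins 54 mm behind the grasp point. The pads swing forward as they close: fully open they stand 13 mm farther back than shut.
Start: joints at [1.196, 0.264, 1.604, -0, 1.274, -0.037], TCP at [0.224, 0.637, 0.239] pointing down, gripper open.
Joint ranges: [-2.63, 2.63], [-0.94, 2.18], [0.31, 2.57], [-1.31, 4.45], [0, 2.66], [-2.55, 2.55]. Speed limits (rad/s): [2.57, 2.57, 3.14, 3.14, 3.14, 3.14].

### API

Orientations are given as a 3x3 rotation matrix whose columns are the frame's x, y, z axes.
In Python, from cell import arm gives the robot as it stands.
- The arm moves only by the shell command python3 -m pendant 'ROWS'. ROWS is JSON, a list of rows, each an object with "delta_pos": the shift along the world's x, y, z in m, a list of three; "rotation": the turn, a rotation vector about the world's x, y, z in degrees, a list of three; "fingers": the opening in per cent of the stroke, from 0 (shut) to 100 (fully open). A call has 1 to 12 rows; each row shifts and turns the commanded pose from where the row before left it; what a row does not reach is not made up. A row lasts 1/10 s, in which the tool goes at most 50 mm and 8.59 degrees, less where a joint would pass 70% of its speed; a pose out of reach is approached as far as the arm can. A call with a gripper value outside its range is refused whole. The fingers move at their own pace and stop on an object; the grip force is fixed at half the most. Time passes only in rows, so rows that do not move let the fingers close. It gives the time, the measured TCP pose, the force and the opening at its end, in the units of the state.
- arm.get_state(): the state, without advancing time (a new reading comes with each control period).
- arm.get_image(name): name is "scene" or "top"; returns a dict with "frame" (480x640x3 uint8, blue, green, red), "fx", "fy", "cx", "cy" (pixels), "D" ([k1, k2, p1, p2, k3] as OpenCV has them; the pictures are not rectified), "extrinsics" (4x4, takes a point from camera to world coordinates). Camera axes: x right, y up, looking along -z (the intrinsics and any distortion apply to the point x, -y, -z); pixel columns grow to the right and rows downward; lengths in m; the calibration is good to about 2 mm. A picture is of the moment at which its call begins. There is no depth.
- arm.hand_in(): hands the job in, once; it reports no verdict.
Trained networks look in a picture, given as the dict that the camera call returned (one of the last four; its "shot" number tells which), for a name from the list of things; names that differ only in an ending like _2 or _b are one class to them, and where a whole thing is asked for, a point or a joint stands for the part that bears it (a point fixed in the world has none). Each returns a list of dicts, best first, with "score" (0 to 1); they miss things now and then, are a little off and sometimes report something else, mostly with a low value. They report only what shows in the picture. A call takes as long as a camera call.
- arm.silhouettes(target, picture): "region" (480x640 bool, what is visible of it) and "extent" ([left, top, width, height] in pixels, round what is visible of it).
- arm.spot_point(target, picture): "pixel" ([row, column] in pixels: a listed point, or the origin of a listed thing).
The state is a dict: "time_s": time; "q": joint angles; "qd": joint speeds; "joint_torque": joint torques, N m; "eef_pos": TCP position; "tcp_rot": TCP orientation; "ft_force": force on the tool from outside, world axes, zero at the start; "wrist_torque": the same for the moment, N m; "width": finger opening in m.
Only numpy, scipy, OpenCV 4.12 (cv2) and the standard library are available. Lean on these libraries where they do the work, as an engineer would, in place of code of your own. Each camera call takes 0.05 s, during which the arm holds its last target.

### The job

On the test bench stands a round sample carousel with a black slotted dial cover. Turn the cover by its white handle bar until its opening is lined up with the compartment that has the green tag, so that the chips kept there can be taken out, then let go of it.

Things in the scene. Friction and masses are not known exactly. Their poses are not given: they have to be found in the camera images.
- dial_cover (a joint): Turn of the black cover about its upright axis, rad, growing counter-clockwise from above, stops at -1.6 and 1.6. Compartments lie at -72, -24, 24 and 72 degrees; starts within 0.13 rad of 0. Stiff (0.12 N m), no spring or detents, stays where left. Disc 182 mm wide, 6 thick, top face 55 mm above the work surface, on a fixed grey drum 230 mm wide, 48 high, turned up to 0.6 rad either way.
- dial_grip (a point): Grip point of the cover's white handle bar: on the turning axis, 75 mm above the work surface. Bar 80 mm long, 14 wide, its top 91 mm above the work surface; its middle stands on a white disc 56 mm wide, 3 thick. Turns with the cover: z up, x along the bar towards the opening (black line on the bar's top), y across it. Within 120 mm nothing else rises above the cover's top face.
- opening_mark (a point): Point that turns with the cover, on the middle line of its opening, 103 mm from the axis, 49 mm above the work surface, over the ring of tags. The opening is a notch 34 degrees wide (as wide as a compartment), edged with white lines, from 46 mm from the axis out to the cover's rim. It is lined up with a compartment when this point is over that compartment's tag.
- green_tag: Green round tag, 21 mm wide, 7 thick, fixed on the drum's rim 103 mm from the axis, in line with the middle of the wanted compartment. Origin: centre of its underside, 48 mm above the work surface. Like tags in red, blue and yellow mark the other three compartments, 48 degrees apart; which tag is where changes between starts.

How it is judged:
By the outcome, as a careful person would: the job done as asked, in the order asked, and still so for the second after the job is handed in, with the robot touching nothing.
It also fails if it takes over 32 s, if anything falls off the work surface, if the arm or the gripper's body presses on something with over 40 N, if the wrist force passes 120 N, or if a joint passes its speed limit or range.

## Working session

There is one attempt and no reset: what is moved stays moved. The work goes in short steps, Python scripts to look and compute and a shell command to move; the robot and the scene stay as the last step left them, time stands still between calls to the robot, and variables do not carry over. Pictures are saved under pics/ and viewed, and the job is handed in when it is done.

```bash
mkdir -p pics; cat > h.py <<'E'
import numpy as np, cv2
from cell import arm
def toworld(p,rc,z):
    K=np.array([[p["fx"],0,p["cx"]],[0,p["fy"],p["cy"]],[0,0,1]])
    u=cv2.undistortPoints(np.array([[[rc[1],rc[0]]]],float),K,np.array(p["D"],float))[0,0]
    T=np.array(p["extrinsics"]); d=T[:3,:3]@np.array([u[0],-u[1],-1]); o=T[:3,3]
    return o+d*(z-o[2])/d[2]
E
python3 - <<'E'
from h import *
s=arm.get_state(); print(s["time_s"],s["eef_pos"],s["tcp_rot"],s["width"])
for n in("top","scene"):
    p=arm.get_image(n); cv2.imwrite(f"pics/{n}0.png",p["frame"])
    print(n,np.array(p["extrinsics"])[:3,3])
    for t,z in(("dial_grip",.075),("opening_mark",.049),("green_tag",.048)):
        for r in arm.spot_point(t,p)[:2]: print(t,r["score"],r["pixel"],toworld(p,r["pixel"],z))
E
```

```text
0.0 [0.22343199 0.6362099  0.23796183] [[-8.21382347e-04 -9.43488591e-01  3.31403990e-01]
 [-2.05223978e-03  3.31404995e-01  9.43486363e-01]
 [-9.99997557e-01  9.48425917e-05 -2.20847503e-03]] 0.08537515801909115
top [ 0.50913668 -0.00652457  0.80265423]
dial_grip 0.77 [231.8, 294.1] [0.57153563 0.06484997 0.075     ]
green_tag 0.43 [164.0, 327.3] [0.67022742 0.02368123 0.048     ]
scene [0.7981737  0.36704055 0.59877472]
dial_grip 0.78 [285.3, 343.0] [0.57235286 0.06524077 0.075     ]
green_tag 0.56 [306.0, 260.4] [0.6674848  0.02403058 0.048     ]
```

View pics/top0.png

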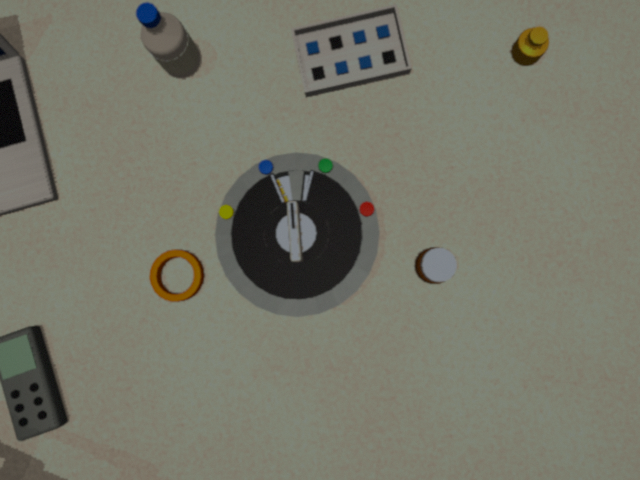

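View pics/scene0.png

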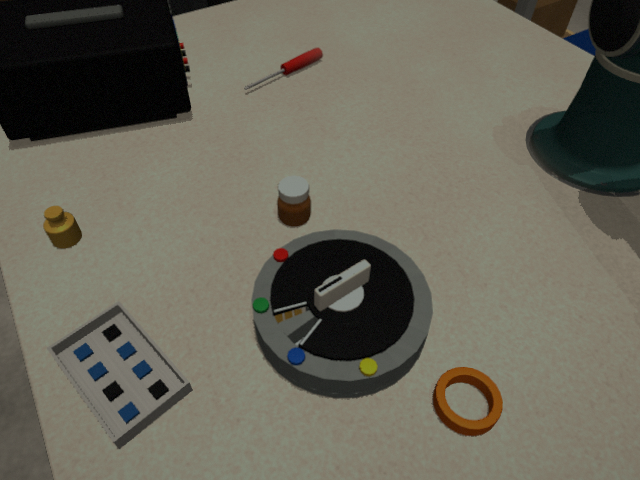

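The top view shows the opening (about px 293,185) between blue (265,167) and green (326,165). Green is the next compartment clockwise, so I'll measure the tags and bar precisely.

```bash
cat >> h.py <<'E'
from scipy.optimize import least_squares
def tags(p):
    hsv=cv2.cvtColor(cv2.GaussianBlur(p["frame"],(3,3),0),cv2.COLOR_BGR2HSV); out={}
    R={'yellow':(20,35),'green':(45,85),'blue':(100,125),'red':(170,190)}
    for k,(a,b) in R.items():
        h=hsv[...,0].astype(int); h=np.where((h<8)&(b>180),h+180,h)
        m=((h>=a)&(h<=b)&(hsv[...,1]>130)&(hsv[...,2]>60)).astype(np.uint8)
        n,l,st,c=cv2.connectedComponentsWithStats(m)
        best=None
        for i in range(1,n):
            if st[i,4]<30: continue
            w=toworld(p,c[i][::-1],.055)
            if abs(np.hypot(w[0]-.572,w[1]-.065)-.103)<.02 and (best is None or st[i,4]>best[0]): best=(st[i,4],w)
        if best: out[k]=best[1]
    return out
def fit(t,order):
    ks=[k for k in order if k in t]
    f=lambda x:np.concatenate([[x[0]+.103*np.cos(x[2]+order[k])-t[k][0],x[1]+.103*np.sin(x[2]+order[k])-t[k][1]] for k in ks])
    r=least_squares(f,[.572,.065,0]); return r.x,np.abs(r.fun).max()
ORD={'yellow':np.radians(72),'blue':np.radians(24),'green':-np.radians(24),'red':-np.radians(72)}
def rect(p,c,z,half=.12,s=0.0005):
    # top-down rectified picture at height z, up=+x, left=+y
    n=int(2*half/s); K=np.array([[p["fx"],0,p["cx"]],[0,p["fy"],p["cy"]],[0,0,1]])
    i,j=np.mgrid[0:n,0:n]; W=np.stack([c[0]+half-i*s,c[1]+half-j*s,np.full(i.shape,z)],-1).reshape(-1,3)
    T=np.array(p["extrinsics"]); C=(W-T[:3,3])@T[:3,:3]; C=C*[1,-1,-1]
    uv=cv2.projectPoints(C.reshape(-1,1,3),np.zeros(3),np.zeros(3),K,np.array(p["D"],float))[0].reshape(n,n,2).astype(np.float32)
    return cv2.remap(p["frame"],uv[...,0],uv[...,1],cv2.INTER_CUBIC)
E
python3 - <<'E'
from h import *
for n in("top","scene"):
    p=arm.get_image(n); t=tags(p); x,e=fit(t,ORD); print(n,list(t),x[:2],np.degrees(x[2]),e)
    a=rect(p,x[:2],.091); b=rect(p,x[:2],.055)
    g=lambda im: cv2.convertScaleAbs(im,alpha=1.3)
    im=np.hstack([g(a),g(b)])
    im=cv2.resize(im,(800,400)); cv2.imwrite(f"pics/rect_{n}.png",im)
    hsv=cv2.cvtColor(a,cv2.COLOR_BGR2GRAY)
    r=arm.silhouettes("dial_grip",p)
    if r: print(r[0]["score"],r[0]["extent"])
E
```

```text
top ['yellow', 'green', 'blue', 'red'] [0.57150586 0.06413253] 2.3891601652518304 0.0005034973427168188
0.67 [232.0, 171.0, 131.2, 127.7]
scene ['yellow', 'green', 'blue', 'red'] [0.57260068 0.06409446] 2.4021150628185333 0.0008153799142939372
0.95 [268.6, 241.2, 146.8, 123.8]
```

View pics/rect_top.png

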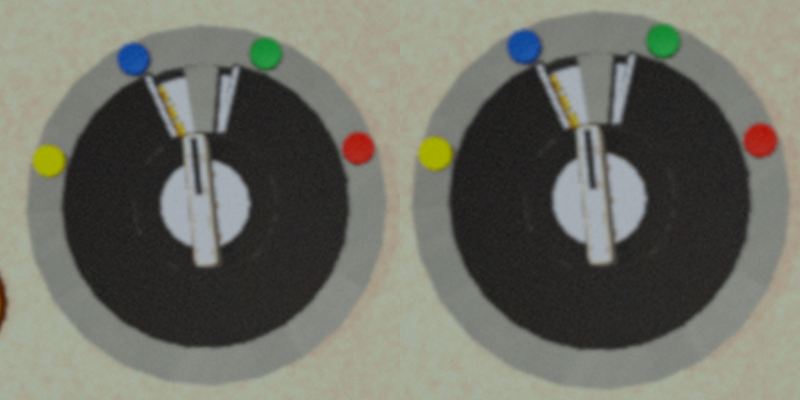

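View pics/rect_scene.png

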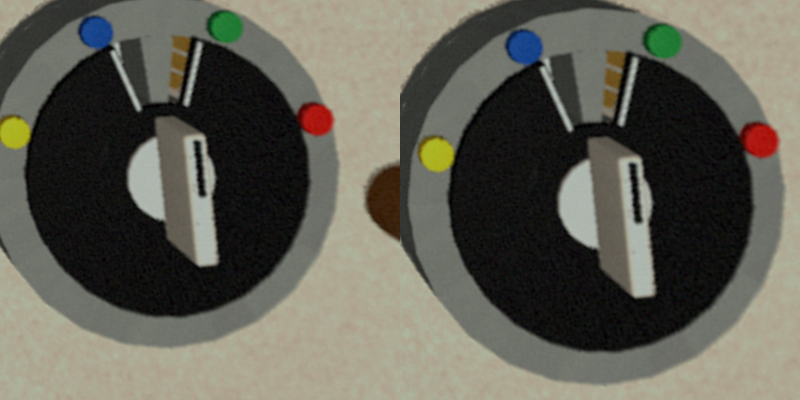

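Drum yaw is +2.4° and the opening is at about +5.8°. The green compartment is at 2.4 − 24 = −21.6°, so the turn is about −27.4°. I'll go above the handle first.

```bash
python3 -m pendant '[{"delta_pos":[0.0174,-0.0286,-0.003],"rotation":[0,0,1.25],"fingers":100},{"delta_pos":[0.0174,-0.0286,-0.003],"rotation":[0,0,1.25],"fingers":100},{"delta_pos":[0.0174,-0.0286,-0.003],"rotation":[0,0,1.25],"fingers":100},{"delta_pos":[0.0174,-0.0286,-0.003],"rotation":[0,0,1.25],"fingers":100},{"delta_pos":[0.0174,-0.0286,-0.003],"rotation":[0,0,1.25],"fingers":100},{"delta_pos":[0.0174,-0.0286,-0.003],"rotation":[0,0,1.25],"fingers":100},{"delta_pos":[0.0174,-0.0286,-0.003],"rotation":[0,0,1.25],"fingers":100},{"delta_pos":[0.0174,-0.0286,-0.003],"rotation":[0,0,1.25],"fingers":100},{"delta_pos":[0.0174,-0.0286,-0.003],"rotation":[0,0,1.25],"fingers":100},{"delta_pos":[0.0174,-0.0286,-0.003],"rotation":[0,0,1.25],"fingers":100}]'
python3 -m pendant '[{"delta_pos":[0.0174,-0.0286,-0.003],"rotation":[0,0,1.25],"fingers":100},{"delta_pos":[0.0174,-0.0286,-0.003],"rotation":[0,0,1.25],"fingers":100},{"delta_pos":[0.0174,-0.0286,-0.003],"rotation":[0,0,1.25],"fingers":100},{"delta_pos":[0.0174,-0.0286,-0.003],"rotation":[0,0,1.25],"fingers":100},{"delta_pos":[0.0174,-0.0286,-0.003],"rotation":[0,0,1.25],"fingers":100},{"delta_pos":[0.0174,-0.0286,-0.003],"rotation":[0,0,1.25],"fingers":100},{"delta_pos":[0.0174,-0.0286,-0.003],"rotation":[0,0,1.25],"fingers":100},{"delta_pos":[0.0174,-0.0286,-0.003],"rotation":[0,0,1.25],"fingers":100},{"delta_pos":[0.0174,-0.0286,-0.003],"rotation":[0,0,1.25],"fingers":100},{"delta_pos":[0.0174,-0.0286,-0.003],"rotation":[0,0,1.25],"fingers":100},{"delta_pos":[0,0,0],"rotation":[0,0,0],"fingers":100},{"delta_pos":[0,0,0],"rotation":[0,0,0],"fingers":100}]'
cat >> h.py <<'E'
def show():
    s=arm.get_state(); R=np.array(s["tcp_rot"]); print("t",s["time_s"],"pos",np.round(s["eef_pos"],4),"zyaw",round(np.degrees(np.arctan2(R[1,2],R[0,2])),2),"x",R[:,0].round(4),"F",np.round(s["ft_force"],1),"w",round(s["width"],4),"q",np.round(s["q"],2))
E
python3 -c "from h import *;show()"
```

```text
time_s: 1.6
eef_pos: [0.3983, 0.3497, 0.2095]
tcp_rot: [[0.001, -0.993, 0.118], [0.0, 0.118, 0.993], [-1.0, -0.001, 0.001]]
ft_force: [0.4, -1.1, 0.1]
width: 0.0853
time_s: 2.8
eef_pos: [0.5718, 0.0643, 0.1792]
tcp_rot: [[-0.001, -0.995, -0.096], [0.0, -0.096, 0.995], [-1.0, 0.0, 0.0]]
ft_force: [0.8, -0.2, -0.4]
width: 0.0852
t 2.8 pos [0.5718 0.0643 0.1792] zyaw 95.53 x [-5.e-04  4.e-04 -1.e+00] F [ 0.8 -0.2 -0.4] w 0.0852 q [ 0.07  0.12  1.89  0.    1.13 -1.6 ]
```

```bash
python3 -m pendant '[{"delta_pos":[0,0,-0.015],"rotation":[0,0,0],"fingers":100},{"delta_pos":[0,0,-0.015],"rotation":[0,0,0],"fingers":100},{"delta_pos":[0,0,-0.015],"rotation":[0,0,0],"fingers":100},{"delta_pos":[0,0,-0.015],"rotation":[0,0,0],"fingers":100},{"delta_pos":[0,0,-0.015],"rotation":[0,0,0],"fingers":100},{"delta_pos":[0,0,-0.015],"rotation":[0,0,0],"fingers":100},{"delta_pos":[0,0,-0.01],"rotation":[0,0,0],"fingers":100},{"delta_pos":[0,0,-0.006],"rotation":[0,0,0],"fingers":100},{"delta_pos":[0,0,0],"rotation":[0,0,0],"fingers":100}]'
python3 -m pendant '[{"delta_pos":[0,0,0],"rotation":[0,0,0],"fingers":10},{"delta_pos":[0,0,0],"rotation":[0,0,0],"fingers":10},{"delta_pos":[0,0,0],"rotation":[0,0,0],"fingers":10},{"delta_pos":[0,0,0],"rotation":[0,0,0],"fingers":10},{"delta_pos":[0,0,0],"rotation":[0,0,0],"fingers":10},{"delta_pos":[0,0,0],"rotation":[0,0,0],"fingers":10},{"delta_pos":[0,0,0],"rotation":[0,0,0],"fingers":10},{"delta_pos":[0,0,0],"rotation":[0,0,0],"fingers":10}]'
python3 -c "from h import *;show();p=arm.get_image('scene');cv2.imwrite('pics/s1.png',p['frame'])"
```

```text
time_s: 3.7
eef_pos: [0.571, 0.0648, 0.0721]
tcp_rot: [[-0.002, -0.995, -0.098], [-0.0, -0.098, 0.995], [-1.0, 0.002, 0.0]]
ft_force: [-0.9, -0.1, -0.1]
width: 0.0854
time_s: 4.5
eef_pos: [0.5721, 0.0634, 0.074]
tcp_rot: [[0.001, -0.995, -0.099], [-0.002, -0.099, 0.995], [-1.0, -0.001, -0.002]]
ft_force: [0.9, -5.6, 3.1]
width: 0.0128
t 4.5 pos [0.5721 0.0634 0.074 ] zyaw 95.68 x [ 9.0e-04 -2.2e-03 -1.0e+00] F [ 0.9 -5.6  3.1] w 0.0128 q [ 0.07  0.23  1.97 -0.    0.94 -1.6 ]
```

View pics/s1.png

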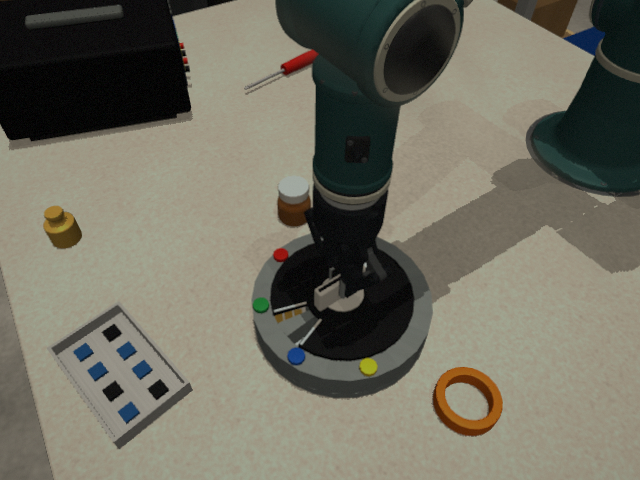

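The jaws hold the bar at (350,290), width 12.8 mm, with light forces. Now the turn.

```bash
python3 -m pendant '[{"delta_pos":[0,0,0],"rotation":[0,0,-2.7],"fingers":10},{"delta_pos":[0,0,0],"rotation":[0,0,-2.7],"fingers":10},{"delta_pos":[0,0,0],"rotation":[0,0,-2.7],"fingers":10},{"delta_pos":[0,0,0],"rotation":[0,0,-2.7],"fingers":10},{"delta_pos":[0,0,0],"rotation":[0,0,-2.7],"fingers":10},{"delta_pos":[0,0,0],"rotation":[0,0,-2.7],"fingers":10},{"delta_pos":[0,0,0],"rotation":[0,0,-2.7],"fingers":10},{"delta_pos":[0,0,0],"rotation":[0,0,-2.7],"fingers":10},{"delta_pos":[0,0,0],"rotation":[0,0,-2.7],"fingers":10},{"delta_pos":[0,0,0],"rotation":[0,0,-2.7],"fingers":10},{"delta_pos":[0,0,0],"rotation":[0,0,0],"fingers":10},{"delta_pos":[0,0,0],"rotation":[0,0,0],"fingers":10}]'
python3 - <<'E'
from h import *
show()
for n in("scene","top"):
    p=arm.get_image(n); t=tags(p); print(list(t))
    cv2.imwrite(f'pics/r2{n}.png',cv2.convertScaleAbs(rect(p,[.5722,.0641],.055,s=.0004),alpha=1.4))
E
```

```text
time_s: 5.75
eef_pos: [0.5721, 0.0632, 0.074]
tcp_rot: [[0.001, -0.931, 0.364], [-0.002, 0.364, 0.931], [-1.0, -0.002, -0.002]]
ft_force: [-1.1, -6.8, 2.9]
width: 0.0131
t 5.75 pos [0.5721 0.0632 0.074 ] zyaw 68.65 x [ 9.0e-04 -2.5e-03 -1.0e+00] F [-1.1 -6.8  2.9] w 0.0131 q [ 0.07  0.23  1.97 -0.    0.94 -1.13]
['yellow', 'green', 'blue', 'red']
['red']
```

View pics/r2scene.png

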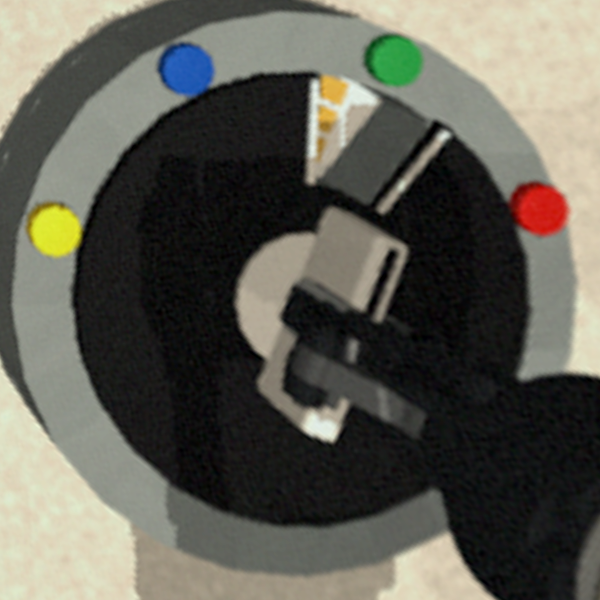

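View pics/r2top.png

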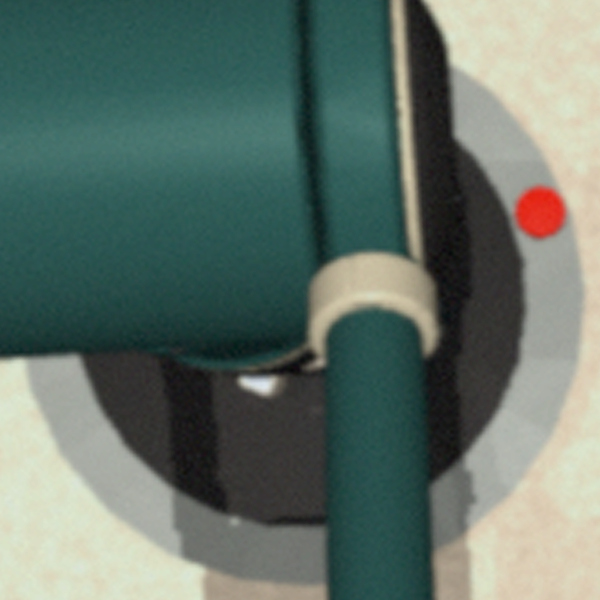

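```bash
cat >> h.py <<'E'
def polar(p,name):
    t=tags(p); x,e=fit(t,ORD); b=rect(p,x[:2],.055,s=.0004)
    # rows: radius 40..110mm (0.5mm), cols: angle +60..-60 deg, 0.15deg
    a=np.radians(60-np.arange(800)*.15)[None]; r=(.11-np.arange(140)*.0005)[:,None]
    mx=(300-r*np.sin(a)/.0004).astype(np.float32); my=(300-r*np.cos(a)/.0004).astype(np.float32)
    m=cv2.remap(b,mx,my,cv2.INTER_LINEAR); cv2.imwrite(name,cv2.resize(cv2.convertScaleAbs(m,alpha=1.4),(800,420)))
    print("axis",x[:2],"yaw",np.degrees(x[2]),"err",e,"target",np.degrees(x[2])-24,"col",(60-np.degrees(x[2])+24)/.15)
    return m
E
python3 - <<'E'
from h import *
m=polar(arm.get_image("scene"),"pics/pol1.png")
E
```

```text
axis [0.57262735 0.0642077 ] yaw 2.4750441399320504 err 0.000947087259674656 target -21.524955860067948 col 543.4997057337863
```

View pics/pol1.png

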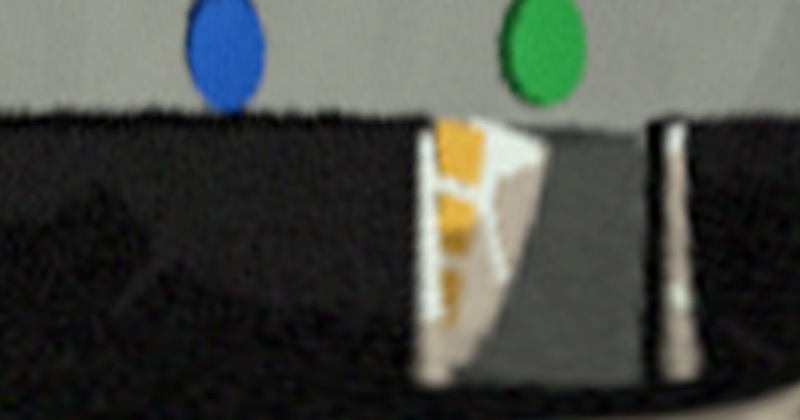

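The scene view suggests up to about 1° of overshoot, while the jaw yaw (−21.35°) matches the target (−21.5°). I'll release, back off and check with the overhead camera.

```bash
python3 -m pendant '[{"delta_pos":[0,0,0],"rotation":[0,0,0],"fingers":100},{"delta_pos":[0,0,0],"rotation":[0,0,0],"fingers":100},{"delta_pos":[0,0,0],"rotation":[0,0,0],"fingers":100},{"delta_pos":[0,0,0],"rotation":[0,0,0],"fingers":100},{"delta_pos":[0,0,0],"rotation":[0,0,0],"fingers":100},{"delta_pos":[0,0,0],"rotation":[0,0,0],"fingers":100},{"delta_pos":[0,0,0],"rotation":[0,0,0],"fingers":100}]'
python3 -m pendant '[{"delta_pos":[0,0,0.01],"rotation":[0,0,0],"fingers":100},{"delta_pos":[0,0,0.02],"rotation":[0,0,0],"fingers":100},{"delta_pos":[0,0,0.03],"rotation":[0,0,0],"fingers":100},{"delta_pos":[0,0,0.04],"rotation":[0,0,0],"fingers":100},{"delta_pos":[0,0,0.03],"rotation":[0,0,0],"fingers":100},{"delta_pos":[0,0.03,0],"rotation":[0,0,0],"fingers":100},{"delta_pos":[-0.01,0.04,0],"rotation":[0,0,0],"fingers":100},{"delta_pos":[-0.01,0.04,0],"rotation":[0,0,0],"fingers":100},{"delta_pos":[-0.01,0.04,0],"rotation":[0,0,0],"fingers":100},{"delta_pos":[-0.01,0.04,0],"rotation":[0,0,0],"fingers":100},{"delta_pos":[-0.01,0.04,0],"rotation":[0,0,0],"fingers":100},{"delta_pos":[-0.01,0.04,0],"rotation":[0,0,0],"fingers":100}]'
python3 -m pendant '[{"delta_pos":[-0.01,0.04,0],"rotation":[0,0,0],"fingers":100},{"delta_pos":[-0.01,0.03,0],"rotation":[0,0,0],"fingers":100},{"delta_pos":[0,0,0],"rotation":[0,0,0],"fingers":100},{"delta_pos":[0,0,0],"rotation":[0,0,0],"fingers":100}]'
python3 - <<'E'
from h import *
show()
for n in("top","scene"):
    p=arm.get_image(n); m=polar(p,f"pics/pol2{n}.png")
    np.save(f"pol2{n}.npy",m)
    if n=="top": cv2.imwrite("pics/top2.png",p["frame"]); cv2.imwrite("pics/rt2.png",np.hstack([cv2.resize(cv2.convertScaleAbs(rect(p,[.572,.0641],z,s=.0004),alpha=1.4),(400,400)) for z in (.055,.091)]))
E
```

```text
time_s: 6.6
eef_pos: [0.5717, 0.0649, 0.0733]
tcp_rot: [[0.0, -0.931, 0.364], [0.0, 0.364, 0.931], [-1.0, -0.0, 0.0]]
ft_force: [-0.7, -0.0, -0.8]
width: 0.0853
time_s: 7.8
eef_pos: [0.5112, 0.3365, 0.2043]
tcp_rot: [[0.001, -0.931, 0.364], [0.001, 0.364, 0.931], [-1.0, -0.001, 0.001]]
ft_force: [0.6, -0.3, 0.5]
width: 0.0853
time_s: 8.2
eef_pos: [0.4914, 0.4053, 0.2038]
tcp_rot: [[0.0, -0.932, 0.362], [-0.0, 0.362, 0.932], [-1.0, -0.001, -0.0]]
ft_force: [0.5, -0.2, -0.2]
width: 0.0854
t 8.2 pos [0.4914 0.4053 0.2038] zyaw 68.75 x [ 5.e-04 -4.e-04 -1.e+00] F [ 0.5 -0.2 -0.2] w 0.0854 q [ 0.65  0.22  1.73 -0.    1.2  -0.55]
axis [0.5714967  0.06413929] yaw 2.393488179128228 err 0.0004663106449707688 target -21.606511820871773 col 544.0434121391452
axis [0.57261092 0.06415043] yaw 2.399094265350309 err 0.0008046350853430223 target -21.60090573464969 col 544.006038230998
```

View pics/pol2top.png

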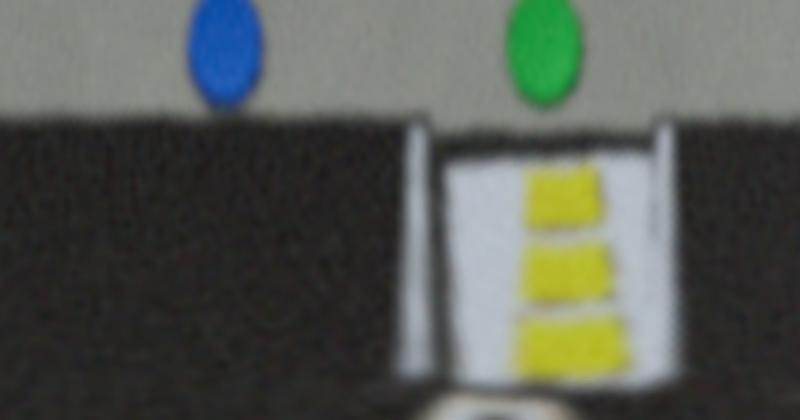

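View pics/rt2.png

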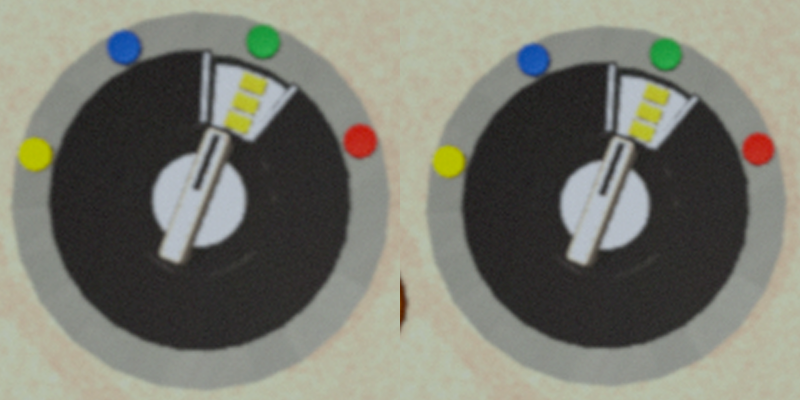

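View pics/pol2scene.png

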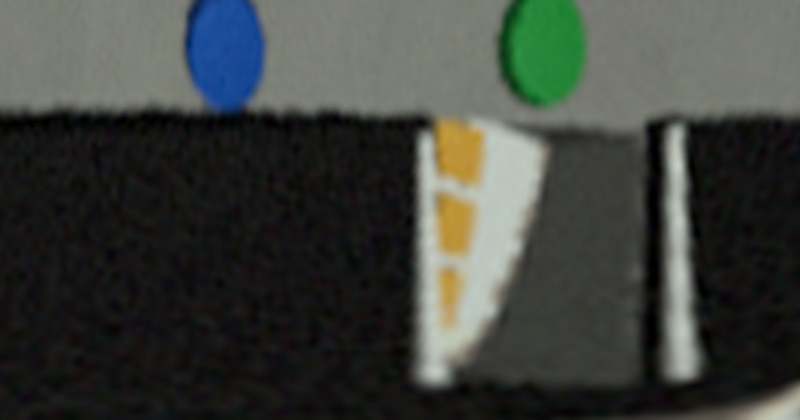

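```bash
python3 -c "
from h import *
print(arm.hand_in()); show()"
```

```text
the job is handed in; nothing more can be done
None
the job is handed in; nothing more can be done
```

I gripped the handle bar, turned the cover 27° clockwise to the green-tagged compartment, released it and backed the arm well clear. I then handed the job in at about 8.3 s.

- **Overhead check after release:** the middle of the opening is within about 0.4° of the green tag's line, at about −21.3° against a target of −21.6°. The compartment's chips show fully in the notch. The jaw yaw while holding the bar, −21.35°, agrees.
- **Disagreement:** the oblique scene camera put the opening about 1.3° past the target. I think this is mostly bias from the tags' visible sides shifting the fitted axis by about 1 mm in that view. I trusted the overhead view and made no correction.
- **Forces:** readings stayed under about 8 N, and nothing else on the bench was touched.

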